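# Set the tea cup upright and open the flask whose cap may turn either way

### The arm

A 6-joint arm with a two-finger parallel gripper is mounted at the origin on the work surface. World frame = base frame: x ahead of the robot, y to its left, z up, the work surface at z = 0. Lengths are in m, angles in rad, forces in N, time in s.
With the tool pointing down it reaches from about 0.35 to 0.975 m from the base axis. Payload 4.9 kg.
Tool frame: the origin (TCP) lies between the finger pads; the fingertips stand 11 mm ahead of it and the grasp point (between the pads) lies 8 mm behind it; z points along the fingers, y is the direction in which the jaws open and shut (so a half turn about z gives the same grasp; the last joint's range is limited). The gripper opens to 85 mm and grips with 20 to 120 N. Pads are 22 mm wide; open, the fingers measure 114 mm over their backs; the gripper's body (76 mm by 85 mm) begins 54 mm behind the grasp point. The pads swing forward as they close: fully open they stand 13 mm farther back than shut.
Start: joints at [1.195, 0.053, 1.613, -0, 1.476, -0.119], TCP at [0.159, 0.604, 0.242] pointing down, gripper open.
Joint ranges: [-3.01, 3.01], [-1.01, 2.22], [0.06, 2.58], [-1.02, 4.17], [0.09, 2.62], [-3.14, 3.14]. Speed limits (rad/s): [2.57, 2.57, 3.14, 3.14, 3.14, 3.14].

### API

Orientations are given as a rotation vector (axis times angle).
In Python, from workcell import r gives the robot as it stands.
- The arm moves only by the tool step_arm, never from a script. Its argument "steps" is a list of rows, each an object of numbers: "dx", "dy", "dz": the shift along the tool's x, y, z in m; "ax", "ay", "az": the turn, a rotation vector about the tool's x, y, z in rad; "claw": the opening, from 0 (shut) to 1 (fully open). In form: [{"dx": .., "dy": .., "dz": .., "ax": .., "ay": .., "az": .., "claw": ..}, ...]. A call has 1 to 10 rows; each row is the pose to reach, as a shift and turn from the pose commanded when the call began, along the tool's axes at that moment; what a row does not reach only later rows make up. A row lasts 1/12 s, in which the tool goes at most 41.7 mm and 7.16 degrees, less where a joint would pass 70% of its speed; a pose out of reach is approached as far as the arm can. A call with a gripper value outside its range is refused whole. The fingers move at their own pace and stop on an object; "grip_force" is the grip in N (left out, the last holds). Time passes only in rows, so rows that repeat a pose let the fingers close. It gives the time, the measured TCP pose, the force and the opening at its end, in the units of the state.
- r.get_obs(): the state, without advancing time (a new reading comes with each control period).
- r.read_camera(name): name is "scene" or "top" or "wrist"; returns the picture (420x560x3 uint8, red, green, blue); there is no depth.
- r.calibration(name): a dict with "intrinsics" (3x3 intrinsics, pixels), "view" (4x4, takes a point from world to camera coordinates); the wrist camera has in their place "T_tool_cam" (4x4, takes a point from camera to tool coordinates, whose origin is the TCP and whose axes are the flange's). Camera axes: x right, y down, z forward; pixel columns grow to the right and rows downward; lengths in m; the calibration is good to about 2 mm. A picture is of the moment at which its call begins: read the wrist's pose just before it. calibration takes no time and is no camera call.
- r.hand_in(): hands the job in, once; it reports no verdict.
Trained networks look in the newest picture that a camera, given by its name, has taken for a name from the list of things; names that differ only in an ending like _2 or _b are one class to them, and where a whole thing is asked for, a point or a joint stands for the part that bears it (a point fixed in the world has none). Each returns a list of dicts, best first, with "conf" (0 to 1); they miss things now and then, are a little off and sometimes report something else, mostly with a low value. They report only what shows in the picture. A call takes as long as a camera call. They do not tell look-alikes from the thing itself.
- r.masks_of(camera, name): "region" (420x560 bool, what is visible of it) and "pixel" ([column, row] in pixels, amid what is visible of it).
The state is a dict: "time_s": time; "joint_pos": joint angles; "qvel": joint speeds; "effort": joint torques, N m; "ee_pos": TCP position; "orientation": TCP orientation; "wrist_force": force on the tool from outside, world axes, zero at the start; "torque": the same for the moment, N m; "opening": finger opening in m.
Only numpy, scipy, OpenCV 4.12 (cv2) and the standard library are available. Lean on these libraries where they do the work, as an engineer would, in place of code of your own. Each camera call takes 0.05 s, during which the arm holds its last target. There are 200 camera calls.

### The job

Get tea ready at the office desk: first turn the upside-down cup over so that it stands mouth up on its dark wooden board, and let go of it. Then open the steel flask: nobody remembers whether its quarter-turn cap loosens clockwise or anticlockwise, so try both ways without forcing it, turn it until it comes free, lift it straight off and finish while still holding the cap still in the gripper, at least 6 cm higher than where it sat. Leave the tea tin, stapler and pen pot alone, and the cup standing on the board.

Things in the scene. Friction and masses are not known exactly. Their poses are not given: they have to be found in the camera images.
- board: Fixed flat dark wooden serving board, 200 x 180 mm, 12 mm thick. Origin: centre of its underside on the desk; x along the 200 mm side, z up. The cup starts and must finish on it.
- cup: Loose white ceramic octagonal tumbler, no handle: 56 mm across flats outside (61 across corners), 66 tall, straight walls 4 thick, base 6 thick, 0.16 kg. Origin: centre of its MOUTH; z from mouth to base: up at the start (mouth down, origin 12 mm above the desk), down at the end (origin at 78 mm). Flats face its x, y and every 45 degrees between; lying on a flat it does not roll.
- flask: Steel vacuum flask, fixed: clamped to the desk by a dark round foot (100 mm across, 22 mm tall). Body 74 mm across up to 145 mm height, then a cone to a 56 mm wide shoulder at 165 mm height. Origin: centre of the foot's underside on the desk, z up. Under the cap is a steel neck with bayonet lugs, which stands 20 mm above the shoulder.
- cap: Black ribbed round cap on the flask, 50 mm across, 40 mm tall, grey disc on top, loose, 0.07 kg. Origin: centre of its lower rim, on the shoulder at 165 mm height; z up. x starts along the flask's x (within 2 degrees). Bayonet with 2.5 mm vertical and 3 mm sideways play; while locked it cannot be lifted.
- tin: Bystander: closed green tea tin, 72 mm across, 110 mm tall, standing. Origin: centre of its underside.
- stapler: Bystander: black block-shaped stapler, 35 x 120 x 45 mm, long along its y. Origin: centre of its underside.
- penpot: Bystander: empty grey pen pot, 72 mm across the rim, 90 mm tall, mouth up. Origin: centre of its underside.
- neck (a point): The bayonet: point on the flask's axis at shoulder height (165 mm). Turned the right way the cap runs almost freely, is loose from about 50 to 110 degrees and then lifts straight off; the wrong way it meets a hard stop within 15 degrees. The right way, clockwise or anticlockwise, changes from start to start and cannot be seen: only turning resistance, or whether the cap lifts, tells.
Not all that is in view belongs to the job. There is more than one size of the cap; the job needs the middle-sized.

How it is judged:
On the way, in this order (a step that is already met when the one before it is completed fails the run):
1. the cup stands mouth up on the board, let go (angle between cup's own z axis and vertical above 3.04 rad and z of cup in the frame of board between 0.074 and 0.082 m and contact force between the fingers and cup below 0.2 N and linear speed of cup below 0.02 m/s), for 0.2 s.
2. the cap is turned at least 30 degrees while still seated on the flask (angle between the x axis of cap and the x axis of flask, either way round above 0.52 rad and z of cap in the frame of flask below 0.176 m and horizontal distance between cap and flask below 0.01 m).
At the end, for the whole second after the job is handed in: The cup stands mouth up (within about 5 degrees) on the board, its centre over the board; the cap, turned loose first, is held still by the fingers alone with its rim at least 55 mm above the shoulder where it sat, touching neither the flask nor anything else (angle between cup's own z axis and vertical above 3.04 rad and z of cup in the frame of board between 0.074 and 0.082 m and x of cup in the frame of board between -0.1 and 0.1 m and y of cup in the frame of board between -0.09 and 0.09 m and z of cap in the frame of flask above 0.22 m and contact force between the fingers and cap above 2 N and contact force between cap and flask below 0.1 N and contact force between cap and cup below 0.1 N and contact force between cap and tin below 0.1 N and contact force between cap and penpot below 0.1 N and contact force between cap and stapler below 0.1 N and linear speed of cap below 0.03 m/s); the arm keeps its last pose, push and grip.
It fails at once if tea tin, stapler or pen pot moved more than 3 cm (distance of any of tin, stapler, penpot from where it was at the start of the episode above 0.03 m).
It fails at once if the cap is forced (more than 60 N between flask and cap) (contact force between cap and flask above 60 N).
It also fails if it takes over 72 s, if anything falls off the work surface, if the arm or the gripper's body presses on something with over 40 N, if the wrist force passes 120 N, or if a joint passes its speed limit or range.

## Working session

There is one attempt and no reset: what is moved stays moved. The work goes in short steps, Python scripts to look and compute and a tool call to move; the robot and the scene stay as the last step left them, time stands still between calls to the robot, and variables do not carry over. Pictures are saved under pics/ and viewed, about 8 in all and at most 12, crops included, and the job is handed in when it is done.

Besides the shell and the picture viewer there is one more tool, called after "Call:" by a JSON object that holds its "fn" and its "kwargs", one argument or row to a line. step_arm: Moves the arm, as the interface text tells. Its arguments: {"type":"object","properties":{"steps":{"type":"array"},"grip_force":{"type":"number"}},"required":["steps"]}

```bash
ls; mkdir -p pics; cat > h.py <<'E'
import numpy as np, cv2
from scipy.spatial.transform import Rotation as R
from workcell import r
def save(cam,name,crop=None,scale=1):
    im=r.read_camera(cam)[:,:,::-1]
    if crop: im=im[crop[1]:crop[3],crop[0]:crop[2]]
    if scale!=1: im=cv2.resize(im,None,fx=scale,fy=scale,interpolation=cv2.INTER_CUBIC)
    cv2.imwrite('pics/'+name,im)
def cam(name,o=None):
    c=r.calibration(name)
    K=np.array(c['intrinsics'])
    if name=='wrist':
        o=o or r.get_obs(); T=np.eye(4);T[:3,:3]=R.from_rotvec(o['orientation']).as_matrix();T[:3,3]=o['ee_pos']
        W=T@np.array(c['T_tool_cam']) if 'T_tool_cam' in c else None
    else: W=np.linalg.inv(np.array(c['view']))
    return K,W
def px2w(name,p,z,o=None):
    K,W=cam(name,o); d=W[:3,:3]@np.linalg.solve(K,[p[0],p[1],1.]); c=W[:3,3]
    return c+d*(z-c[2])/d[2]
def w2px(name,P,o=None):
    K,W=cam(name,o); q=np.linalg.inv(W)@np.append(P,1); u=K@q[:3]; return u[:2]/u[2]
E
python3 - <<'E'
from h import *
a=r.read_camera('scene');b=r.read_camera('top')
cv2.imwrite('pics/a.png',np.vstack([a,b])[:,:,::-1] if 0 else cv2.resize(np.hstack([a,b])[:,:,::-1],(800,300)))
cv2.imwrite('pics/top.png',b[:,:,::-1]);cv2.imwrite('pics/scene.png',a[:,:,::-1])
for c in('scene','top'):
  K,W=cam(c);print(c,W[:3,3].round(3),K[0,0],W[:3,2].round(2))
  for n in('board','cup','flask','cap','tin','stapler','penpot'):
    for m in r.masks_of(c,n): print(c,n,round(m['conf'],2),np.round(m['pixel']),m['region'].sum())
print(r.get_obs())
E
```

```text
pics
scene [ 1.112 -0.328  0.589] 504.73589134278274 [-0.68  0.42 -0.59]
scene board 0.71 [355. 228.] 5627
scene cup 0.96 [361. 205.] 1510
scene flask 0.75 [154. 271.] 5717
scene cap 0.78 [142. 203.] 1615
scene cap 0.73 [244. 276.] 522
scene cap 0.59 [201. 347.] 3122
scene tin 0.91 [400. 285.] 4013
scene stapler 0.92 [238. 195.] 1660
scene penpot 0.88 [303. 330.] 3592
scene penpot 0.67 [361. 201.] 1527
scene penpot 0.45 [356. 229.] 5565
scene penpot 0.21 [154. 273.] 5758
top [0.505 0.012 1.027] 489.28141956005425 [ 0.06 -0.03 -1.  ]
top board 0.72 [190. 191.] 7746
top cup 0.87 [179. 204.] 807
top flask 0.87 [358. 217.] 1553
top cap 0.87 [362. 148.] 1082
top cap 0.8 [379. 210.] 864
top cap 0.66 [297. 196.] 221
top tin 0.94 [220. 107.] 1390
top stapler 0.61 [258. 284.] 1075
top penpot 0.87 [301. 114.] 1160
{'time_s': 0.8, 'joint_pos': array([ 1.19500924e+00,  5.26586936e-02,  1.61288080e+00,  3.22618732e-05,
        1.47598408e+00, -1.19006197e-01]), 'qvel': array([-3.12882991e-04,  7.57402716e-04, -5.73935207e-04, -5.89432132e-04,
       -1.00367295e-03, -8.17659606e-05]), 'effort': array([ 3.80745523e-04, -3.93630266e+01, -3.70448542e+01, -1.30442468e-04,
        1.31069978e-04, -4.52168116e-07]), 'ee_pos': array([0.15872308, 0.60450394, 0.24234069]), 'orientation': array([-4.02246181e-01, -3.11572031e+00, -1.17560352e-04]), 'wrist_force': array([-0.24951694, -0.49337563, -0.07978618]), 'torque': array([-0.00311308, -0.0057645 , -0.00236387]), 'opening': 0.08567057582211424}
```

```bash
echo
```

```text
(no output)
```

View pics/top.png

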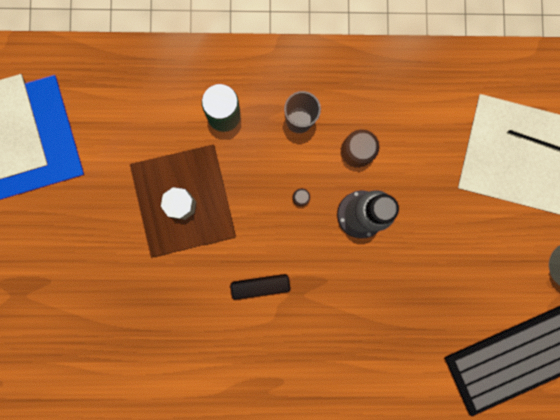

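View pics/scene.png

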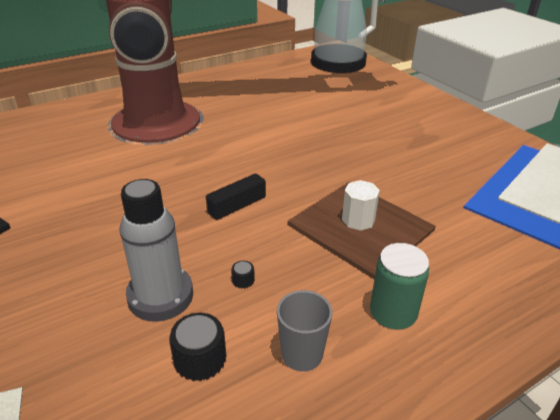

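Candidates for the cap, in the top picture: on the flask at (382,209), the small one at (301,197), and the large one at (362,148). The one on the flask is the job's; I'll check this in a close crop.

```bash
python3 - <<'E'
from h import *
t=r.read_camera('top');s=r.read_camera('scene')
def best(c,n,k=0): return r.masks_of(c,n)[k]
for n,z in(('tin',.11),('penpot',.09),('stapler',.045)):
  for c in('top','scene'): print(n,c,px2w(c,best(c,n)['pixel'],z/2).round(3))
g=t.max(2).astype(int); mn=t.min(2)
# cup top: bright white
reg=(mn>170).astype(np.uint8); reg[:180]=0;reg[230:]=0;reg[:,:150]=0;reg[:,210:]=0
print('n',reg.sum())
cn=max(cv2.findContours(reg,0,1)[0],key=cv2.contourArea)
P=np.array([px2w('top',p[0],.078)[:2] for p in cn],np.float32)
(c,rad)=cv2.minEnclosingCircle(P);print('cuptop',c,rad,P.min(0),P.max(0),cv2.minAreaRect(P))
# octagon fit: width over angles
for a in range(0,46,5)[:9]:
  u=np.array([np.cos(np.radians(a)),np.sin(np.radians(a))]);print(a,[round(float(np.ptp(P@np.array([np.cos(np.radians(a+45*k)),np.sin(np.radians(a+45*k))])))*1000,1) for k in range(4)])
bm=best('top','board')['region'].astype(np.uint8)|best('top','cup')['region'].astype(np.uint8)
cn=max(cv2.findContours(bm,0,1)[0],key=cv2.contourArea)
print('board',cv2.minAreaRect(np.array([px2w('top',p[0],.012)[:2] for p in cn],np.float32)))
for m in r.masks_of('top','cap'):
  cn=max(cv2.findContours(m['region'].astype(np.uint8),0,1)[0],key=cv2.contourArea)
  print('cap',m['pixel'],px2w('top',m['pixel'],.205).round(3),px2w('top',m['pixel'],.04).round(3))
# grey disc of cap top
for p in [(382,209)]:print(px2w('top',p,.205))
for n,P in(('u',(142,190)),):print('scene cap top',px2w('scene',P,.205))
f=best('scene','flask')['region'];ys,xs=np.where(f);print('flask',xs.min(),xs.max(),ys.max(),px2w('scene',(158,300),.022))
cv2.imwrite('pics/crop.png',np.hstack([cv2.resize(t[170:250,330:410],(400,400)),cv2.resize(t[170:240,145:215],(400,400))])[:,:,::-1])
print(r.get_obs()['time_s'])
E
```

```text
tin top [0.768 0.09  0.055]
tin scene [0.767 0.094 0.055]
penpot top [ 0.762 -0.066  0.045]
penpot scene [ 0.75  -0.065  0.045]
stapler top [0.404 0.018 0.022]
stapler scene [0.404 0.021 0.022]
n 704
cuptop (0.5766533613204956, 0.17293649911880493) 0.02987675368785858 [0.547959   0.14410312] [0.6042571  0.20182122] ((0.5763971209526062, 0.172932431101799), (0.056177541613578796, 0.056116554886102676), 81.2180404663086)
0 [56.3, 56.4, 57.7, 57.1]
5 [57.4, 57.3, 58.6, 58.1]
10 [58.2, 58.0, 59.1, 58.7]
15 [58.5, 58.2, 59.2, 58.9]
20 [58.4, 58.0, 58.8, 58.7]
25 [57.8, 57.3, 58.0, 58.3]
30 [57.2, 56.8, 57.0, 57.5]
35 [56.6, 56.4, 56.0, 56.2]
40 [56.5, 57.0, 56.6, 56.4]
board ((0.5864306688308716, 0.17209428548812866), (0.201817125082016, 0.18197228014469147), 13.748007774353027)
cap [381.3, 209.6] [ 0.555 -0.195  0.205] [ 0.565 -0.236  0.04 ]
cap [362.4, 149.7] [ 0.658 -0.164  0.205] [ 0.688 -0.199  0.04 ]
cap [300.5, 196.5] [ 0.577 -0.058  0.205] [ 0.592 -0.072  0.04 ]
[ 0.55634687 -0.19593371  0.205     ]
scene cap top [ 0.55896825 -0.1977211   0.205     ]
flask 119 192 321 [ 0.58034868 -0.20992339  0.022     ]
1.4
```

View pics/crop.png

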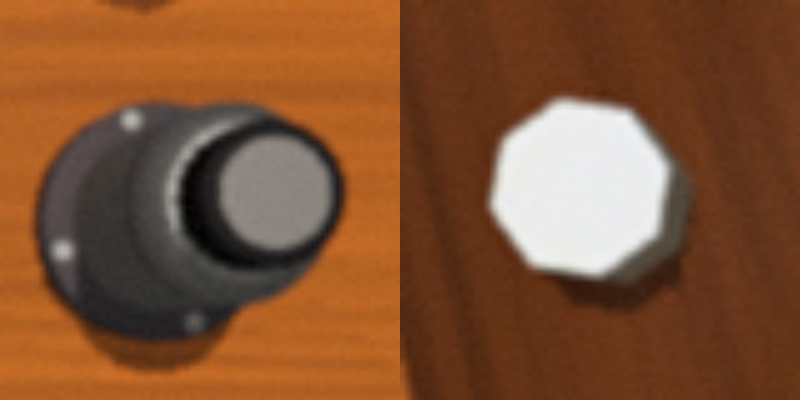

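The crop confirms it: the mid-sized black cap with a grey disc sits on the flask. The cup is an octagon on the board, with flat normals at about -8° + 45k.

Flip plan: grasp across the flats with the tool tilted 45° forward and rotate 90° about the jaw axis, which lays the cup on its side. Then regrasp and rotate another 90°.

```bash
cat >> h.py <<'E'
def Rt(th,psi):
    th,psi=np.radians([th,psi]); z=np.array([np.cos(psi)*np.sin(th),np.sin(psi)*np.sin(th),-np.cos(th)])
    y=np.array([-np.sin(psi),np.cos(psi),0]); return np.column_stack([np.cross(y,z),y,z])
def to(pos,Rm,o=None,adv=0):
    "shift/turn in tool axes; adv: metres the TCP stands beyond pos along the target z"
    o=o or r.get_obs(); R0=R.from_rotvec(o['orientation']).as_matrix()
    p=np.array(pos)+adv*Rm[:,2]-o['ee_pos']
    print('d',(R0.T@p).round(4),'a',R.from_matrix(R0.T@Rm).as_rotvec().round(3))
E
python3 - <<'E'
from h import *
print(r.calibration('wrist'))
to([.5765,.173,.22],Rt(0,-8))
E
```

```text
{'intrinsics': array([[378.25947064,   0.        , 276.6279428 ],
       [  0.        , 378.25947064, 211.21449508],
       [  0.        ,   0.        ,   1.        ]]), 'T_tool_cam': array([[ 5.38090567e-04, -9.62022798e-01, -2.72968582e-01,
         6.98034026e-02],
       [ 9.99999854e-01,  5.05098947e-04,  1.91134769e-04,
        -2.06910318e-04],
       [-4.59998621e-05, -2.72968645e-01,  9.62022930e-01,
        -1.31403181e-01],
       [ 0.00000000e+00,  0.00000000e+00,  0.00000000e+00,
         1.00000000e+00]])}
d [-0.5137 -0.3112  0.0223] a [-0.    -0.    -0.117]
```

Call:
{"fn": "step_arm", "kwargs": {
  "steps": [
    {"dx": -0.3,"dy": -0.15,"dz": 0,"az": -0.117,"claw": 1},
    {"dx": -0.3,"dy": -0.18,"dz": 0,"az": -0.117,"claw": 1},
    {"dx": -0.514,"dy": -0.311,"dz": 0.02,"az": -0.117,"claw": 1},
    {"dx": -0.514,"dy": -0.311,"dz": 0.02,"az": -0.117,"claw": 1},
    {"dx": -0.514,"dy": -0.311,"dz": 0.02,"az": -0.117,"claw": 1},
    {"dx": -0.514,"dy": -0.311,"dz": 0.02,"az": -0.117,"claw": 1},
    {"dx": -0.514,"dy": -0.311,"dz": 0.02,"az": -0.117,"claw": 1},
    {"dx": -0.514,"dy": -0.311,"dz": 0.02,"az": -0.117,"claw": 1},
    {"dx": -0.514,"dy": -0.311,"dz": 0.02,"az": -0.117,"claw": 1},
    {"dx": -0.514,"dy": -0.311,"dz": 0.02,"az": -0.117,"claw": 1}
  ],
  "grip_force": 30
}}

```text
validation failed for argument at $.st...
```

Call:
{"fn": "step_arm", "kwargs": {
  "steps": [
    {"claw": 1}
  ]
}}

```text
validation failed for argument at $.st...
```

```bash
python3 - <<'E'
from h import *
o=r.get_obs();print(o['time_s'],o['ee_pos'],o['joint_pos'].round(3))
to([.5765,.173,.22],Rt(0,-8))
E
```

```text
1.4 [0.15871489 0.6044782  0.24228393] [ 1.195  0.053  1.613  0.     1.476 -0.119]
d [-0.5137 -0.3112  0.0223] a [-0.    -0.    -0.117]
```

Call:
{"fn": "step_arm", "kwargs": {
  "steps": [
    {"dx": -0.514,"dy": -0.311,"dz": 0.02,"ax": 0,"ay": 0,"az": -0.117,"claw": 1},
    {"dx": -0.514,"dy": -0.311,"dz": 0.02,"ax": 0,"ay": 0,"az": -0.117,"claw": 1},
    {"dx": -0.514,"dy": -0.311,"dz": 0.02,"ax": 0,"ay": 0,"az": -0.117,"claw": 1},
    {"dx": -0.514,"dy": -0.311,"dz": 0.02,"ax": 0,"ay": 0,"az": -0.117,"claw": 1},
    {"dx": -0.514,"dy": -0.311,"dz": 0.02,"ax": 0,"ay": 0,"az": -0.117,"claw": 1},
    {"dx": -0.514,"dy": -0.311,"dz": 0.02,"ax": 0,"ay": 0,"az": -0.117,"claw": 1},
    {"dx": -0.514,"dy": -0.311,"dz": 0.02,"ax": 0,"ay": 0,"az": -0.117,"claw": 1},
    {"dx": -0.514,"dy": -0.311,"dz": 0.02,"ax": 0,"ay": 0,"az": -0.117,"claw": 1},
    {"dx": -0.514,"dy": -0.311,"dz": 0.02,"ax": 0,"ay": 0,"az": -0.117,"claw": 1},
    {"dx": -0.514,"dy": -0.311,"dz": 0.02,"ax": 0,"ay": 0,"az": -0.117,"claw": 1}
  ],
  "grip_force": 30
}}

```text
time_s: 2.23
ee_pos: [0.4497, 0.3038, 0.2287]
orientation: [0.219, 3.133, 0.001]
wrist_force: [0.5, 0.2, -0.1]
opening: 0.0852
```

```bash
python3 - <<'E'
from h import *
o=r.get_obs();print(o['time_s'],o['ee_pos'],o['joint_pos'].round(3))
to([.5765,.173,.22],Rt(0,-8))
to([.5765-.08,.173+.011,.15],Rt(45,-8))
E
```

```text
2.2333 [0.44971975 0.30379958 0.22873619] [ 0.457 -0.137  1.819  0.     1.458 -0.974]
d [-0.1438 -0.1119  0.0088] a [ 0.001  0.001 -0.   ]
d [-0.063  -0.1122  0.0787] a [ 0.    -0.785 -0.   ]
```

Call:
{"fn": "step_arm", "kwargs": {
  "steps": [
    {"dx": -0.063,"dy": -0.112,"dz": 0.05,"ax": 0,"ay": -0.785,"az": 0,"claw": 1},
    {"dx": -0.063,"dy": -0.112,"dz": 0.05,"ax": 0,"ay": -0.785,"az": 0,"claw": 1},
    {"dx": -0.063,"dy": -0.112,"dz": 0.05,"ax": 0,"ay": -0.785,"az": 0,"claw": 1},
    {"dx": -0.063,"dy": -0.112,"dz": 0.05,"ax": 0,"ay": -0.785,"az": 0,"claw": 1},
    {"dx": -0.063,"dy": -0.112,"dz": 0.05,"ax": 0,"ay": -0.785,"az": 0,"claw": 1},
    {"dx": -0.063,"dy": -0.112,"dz": 0.05,"ax": 0,"ay": -0.785,"az": 0,"claw": 1},
    {"dx": -0.063,"dy": -0.112,"dz": 0.05,"ax": 0,"ay": -0.785,"az": 0,"claw": 1},
    {"dx": -0.063,"dy": -0.112,"dz": 0.05,"ax": 0,"ay": -0.785,"az": 0,"claw": 1},
    {"dx": -0.063,"dy": -0.112,"dz": 0.05,"ax": 0,"ay": -0.785,"az": 0,"claw": 1},
    {"dx": -0.063,"dy": -0.112,"dz": 0.05,"ax": 0,"ay": -0.785,"az": 0,"claw": 1}
  ]
}}

```text
time_s: 3.07
ee_pos: [0.4962, 0.1861, 0.1798]
orientation: [0.165, 2.351, -0.067]
wrist_force: [0.1, -0.3, -0.1]
opening: 0.0854
```

```bash
python3 - <<'E'
from h import *
r.read_camera('wrist')
o=r.get_obs();print(o['time_s'],o['ee_pos'],o['joint_pos'].round(3))
to([.5765,.173,.045],Rt(45,-8),adv=.006)
to([.5765,.173,.045],Rt(45,-8),adv=-.08)
for P in [(.5765,.173,.078),(.5765,.173,.012)]: print(w2px('wrist',P))
save('wrist','w1.png')
for m in r.masks_of('wrist','cup'):print(m['conf'],m['pixel'],m['region'].sum())
E
```

```text
3.1167 [0.49645053 0.1860528  0.180115  ] [ 0.404 -0.488  2.311 -0.601  0.703 -0.684]
d [ 0.0383 -0.0019  0.1588] a [ 0.     0.001 -0.001]
d [ 0.0383 -0.0019  0.0728] a [ 0.     0.001 -0.001]
[273.99762882 184.74683129]
[274.17873784 114.54749585]
0.81 [278.2, 148.3] 8669
```

View pics/w1.png

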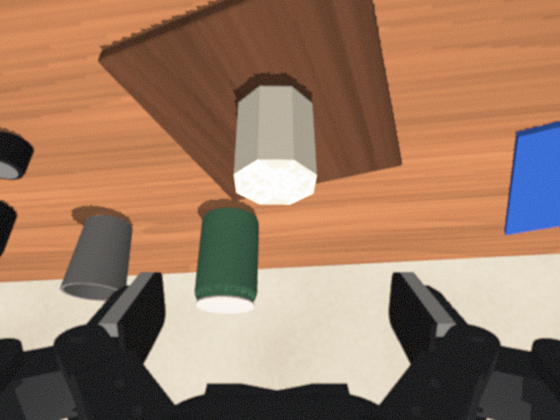

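```bash
python3 - <<'E'
import cv2
im=cv2.imread('pics/w1.png')[70:220,220:330]
cv2.imwrite('pics/w1c.png',cv2.resize(cv2.convertScaleAbs(im,alpha=.8),(440,600),interpolation=2))
E
```

```text
(no output)
```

View pics/w1c.png

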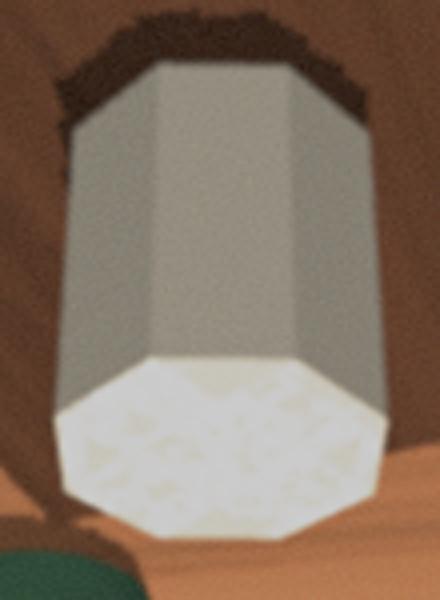

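The jaw axis is square to the flats: the front face is centred. Now I'll go in and grip.

Call:
{"fn": "step_arm", "kwargs": {
  "steps": [
    {"dx": 0.038,"dy": -0.001,"dz": 0.03,"ax": 0,"ay": 0,"az": 0,"claw": 1},
    {"dx": 0.038,"dy": -0.001,"dz": 0.06,"ax": 0,"ay": 0,"az": 0,"claw": 1},
    {"dx": 0.038,"dy": -0.001,"dz": 0.09,"ax": 0,"ay": 0,"az": 0,"claw": 1},
    {"dx": 0.038,"dy": -0.001,"dz": 0.12,"ax": 0,"ay": 0,"az": 0,"claw": 1},
    {"dx": 0.038,"dy": -0.001,"dz": 0.145,"ax": 0,"ay": 0,"az": 0,"claw": 1},
    {"dx": 0.038,"dy": -0.001,"dz": 0.159,"ax": 0,"ay": 0,"az": 0,"claw": 1},
    {"dx": 0.038,"dy": -0.001,"dz": 0.159,"ax": 0,"ay": 0,"az": 0,"claw": 0.3},
    {"dx": 0.038,"dy": -0.001,"dz": 0.159,"ax": 0,"ay": 0,"az": 0,"claw": 0.3},
    {"dx": 0.038,"dy": -0.001,"dz": 0.159,"ax": 0,"ay": 0,"az": 0,"claw": 0.3},
    {"dx": 0.038,"dy": -0.001,"dz": 0.159,"ax": 0,"ay": 0,"az": 0,"claw": 0.3}
  ],
  "grip_force": 40
}}

```text
time_s: 4.05
ee_pos: [0.5799, 0.1732, 0.0402]
orientation: [0.165, 2.351, -0.067]
wrist_force: [0.0, 0.0, -1.5]
opening: 0.0553
```

```bash
python3 - <<'E'
from h import *
o=r.get_obs();print(o['time_s'],o['ee_pos'],o['joint_pos'].round(3),o['opening'],o['wrist_force'])
to([.5765,.173,.11],Rt(45,-8),adv=.006)
to([.5765,.173,.12],Rt(0,-8),adv=.006)
E
```

```text
4.05 [0.57990091 0.17320585 0.04017072] [ 0.302 -0.012  2.208 -0.989  0.369 -0.292] 0.05530758800377357 [ 0.02620023  0.0052395  -1.47988961]
d [-0.0471 -0.0006 -0.0457] a [ 0.     0.001 -0.001]
d [-0.0499 -0.0006 -0.0545] a [ 0.001  0.786 -0.   ]
```

Call:
{"fn": "step_arm", "kwargs": {
  "steps": [
    {"dx": -0.015,"dy": 0,"dz": -0.015,"ax": 0,"ay": 0,"az": 0,"claw": 0.3},
    {"dx": -0.033,"dy": 0,"dz": -0.033,"ax": 0,"ay": 0,"az": 0,"claw": 0.3},
    {"dx": -0.05,"dy": 0,"dz": -0.054,"ax": 0,"ay": 0.1,"az": 0,"claw": 0.3},
    {"dx": -0.05,"dy": 0,"dz": -0.054,"ax": 0,"ay": 0.2,"az": 0,"claw": 0.3},
    {"dx": -0.05,"dy": 0,"dz": -0.054,"ax": 0,"ay": 0.3,"az": 0,"claw": 0.3},
    {"dx": -0.05,"dy": 0,"dz": -0.054,"ax": 0,"ay": 0.4,"az": 0,"claw": 0.3},
    {"dx": -0.05,"dy": 0,"dz": -0.054,"ax": 0,"ay": 0.5,"az": 0,"claw": 0.3},
    {"dx": -0.05,"dy": 0,"dz": -0.054,"ax": 0,"ay": 0.6,"az": 0,"claw": 0.3},
    {"dx": -0.05,"dy": 0,"dz": -0.054,"ax": 0,"ay": 0.7,"az": 0,"claw": 0.3},
    {"dx": -0.05,"dy": 0,"dz": -0.054,"ax": 0,"ay": 0.785,"az": 0,"claw": 0.3}
  ]
}}

```text
time_s: 4.88
ee_pos: [0.5773, 0.1738, 0.1146]
orientation: [-0.217, -3.132, -0.003]
wrist_force: [-0.0, -0.6, -2.1]
opening: 0.0556
```

```bash
python3 - <<'E'
from h import *
o=r.get_obs();print(o['time_s'],o['ee_pos'],o['joint_pos'].round(3),o['opening'],o['wrist_force'])
to([.5765,.173,.11],Rt(-45,-8),adv=.006)
E
```

```text
4.8833 [0.57727885 0.173849   0.11456741] [ 0.168  0.112  1.771  0.002  1.26  -1.265] 0.05557881502472019 [-0.00443421 -0.60914519 -2.06236348]
d [ 0.0049 -0.001   0.0088] a [0.001 0.783 0.002]
```

Call:
{"fn": "step_arm", "kwargs": {
  "steps": [
    {"dx": 0.005,"dy": 0,"dz": 0.004,"ax": 0,"ay": 0.1,"az": 0,"claw": 0.3},
    {"dx": 0.005,"dy": 0,"dz": 0.004,"ax": 0,"ay": 0.2,"az": 0,"claw": 0.3},
    {"dx": 0.005,"dy": 0,"dz": 0.004,"ax": 0,"ay": 0.3,"az": 0,"claw": 0.3},
    {"dx": 0.005,"dy": 0,"dz": 0.004,"ax": 0,"ay": 0.4,"az": 0,"claw": 0.3},
    {"dx": 0.005,"dy": 0,"dz": 0.004,"ax": 0,"ay": 0.5,"az": 0,"claw": 0.3},
    {"dx": 0.005,"dy": 0,"dz": 0.004,"ax": 0,"ay": 0.6,"az": 0,"claw": 0.3},
    {"dx": 0.005,"dy": 0,"dz": 0.004,"ax": 0,"ay": 0.7,"az": 0,"claw": 0.3},
    {"dx": 0.005,"dy": 0,"dz": 0.004,"ax": 0,"ay": 0.783,"az": 0,"claw": 0.3},
    {"dx": 0.005,"dy": 0,"dz": 0.004,"ax": 0,"ay": 0.783,"az": 0,"claw": 0.3}
  ]
}}

```text
time_s: 5.63
ee_pos: [0.5721, 0.1738, 0.1063]
orientation: [-0.165, -2.35, -0.068]
wrist_force: [-0.4, -1.0, -3.0]
opening: 0.0556
```

```bash
python3 - <<'E'
from h import *
o=r.get_obs();print(o['time_s'],o['ee_pos'],o['joint_pos'].round(3),o['opening'],o['wrist_force'])
to([.5765,.173,.043],Rt(-45,-8),adv=.006)
save('scene','s2.png',(230,90,480,330),2)
E
```

```text
5.6333 [0.5720561  0.17376225 0.10633131] [ 0.095  0.574  1.349  0.181  1.985 -1.329] 0.055570166478549794 [-0.36106777 -1.01346446 -3.04585247]
d [-0.048  -0.0001  0.0475] a [ 0.    -0.001 -0.   ]
```

View pics/s2.png

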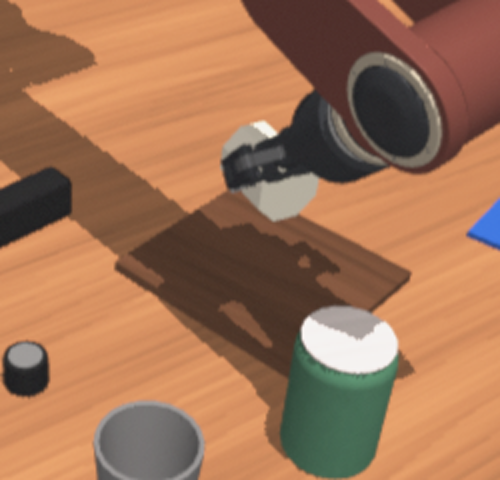

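Call:
{"fn": "step_arm", "kwargs": {
  "steps": [
    {"dx": -0.015,"dy": 0,"dz": 0.015,"ax": 0,"ay": 0,"az": 0,"claw": 0.3},
    {"dx": -0.03,"dy": 0,"dz": 0.03,"ax": 0,"ay": 0,"az": 0,"claw": 0.3},
    {"dx": -0.042,"dy": 0,"dz": 0.042,"ax": 0,"ay": 0,"az": 0,"claw": 0.3},
    {"dx": -0.048,"dy": 0,"dz": 0.048,"ax": 0,"ay": 0,"az": 0,"claw": 0.3},
    {"dx": -0.049,"dy": 0,"dz": 0.049,"ax": 0,"ay": 0,"az": 0,"claw": 0.3}
  ]
}}

```text
time_s: 6.1
ee_pos: [0.5707, 0.1741, 0.0379]
orientation: [-0.164, -2.352, -0.067]
wrist_force: [-0.5, 0.3, -1.2]
opening: 0.0556
```

```bash
python3 - <<'E'
from h import *
o=r.get_obs();print(o['time_s'],o['ee_pos'],o['joint_pos'].round(3),o['opening'],o['wrist_force'])
to([.5765,.173,.043],Rt(-45,-8),adv=.006)
to([.5765,.173,.043],Rt(-45,-8),adv=-.1)
E
```

```text
6.1 [0.57071143 0.17412713 0.03787106] [ 0.096  0.655  1.36   0.174  1.894 -1.346] 0.05556576694005889 [-0.51868218  0.29685971 -1.17762602]
d [-0.0005 -0.0003 -0.0018] a [-0.001  0.    -0.   ]
d [-0.0005 -0.0004 -0.1078] a [-0.001  0.    -0.   ]
```

Call:
{"fn": "step_arm", "kwargs": {
  "steps": [
    {"dx": 0,"dy": 0,"dz": 0,"ax": 0,"ay": 0,"az": 0,"claw": 0.7},
    {"dx": 0,"dy": 0,"dz": 0,"ax": 0,"ay": 0,"az": 0,"claw": 1},
    {"dx": 0,"dy": 0,"dz": 0,"ax": 0,"ay": 0,"az": 0,"claw": 1},
    {"dx": 0,"dy": 0,"dz": -0.03,"ax": 0,"ay": 0,"az": 0,"claw": 1},
    {"dx": 0,"dy": 0,"dz": -0.06,"ax": 0,"ay": 0,"az": 0,"claw": 1},
    {"dx": 0,"dy": 0,"dz": -0.09,"ax": 0,"ay": 0,"az": 0,"claw": 1},
    {"dx": 0,"dy": 0,"dz": -0.12,"ax": 0,"ay": 0,"az": 0,"claw": 1},
    {"dx": 0,"dy": 0,"dz": -0.15,"ax": 0,"ay": -0.1,"az": 0,"claw": 1},
    {"dx": 0,"dy": 0,"dz": -0.15,"ax": 0,"ay": -0.2,"az": 0,"claw": 1},
    {"dx": 0,"dy": 0,"dz": -0.15,"ax": 0,"ay": -0.3,"az": 0,"claw": 1}
  ]
}}

```text
time_s: 6.93
ee_pos: [0.6807, 0.1587, 0.1497]
orientation: [-0.187, -2.665, -0.048]
wrist_force: [0.1, -0.3, 0.3]
opening: 0.0853
```

```bash
python3 - <<'E'
from h import *
o=r.get_obs();print(o['time_s'],o['ee_pos'],o['joint_pos'].round(3),o['opening'],o['wrist_force'])
to([.5765,.173,.15],Rt(10,-8),adv=-.08)
to([.5765,.173,.045],Rt(45,-8),adv=-.16)
E
```

```text
6.9333 [0.68066037 0.15874168 0.14970798] [ 0.083  0.567  1.193  0.106  1.841 -1.343] 0.08526740393736244 [ 0.12678294 -0.26832498  0.31408155]
d [ 0.1419 -0.0004 -0.0165] a [ 0.002 -0.646 -0.001]
d [ 0.1983 -0.0006  0.0915] a [ 2.000e-03 -1.256e+00 -1.000e-03]
```

Call:
{"fn": "step_arm", "kwargs": {
  "steps": [
    {"dx": 0.03,"dy": 0,"dz": -0.03,"ax": 0,"ay": -0.1,"az": 0,"claw": 1},
    {"dx": 0.06,"dy": 0,"dz": -0.04,"ax": 0,"ay": -0.2,"az": 0,"claw": 1},
    {"dx": 0.09,"dy": 0,"dz": -0.04,"ax": 0,"ay": -0.3,"az": 0,"claw": 1},
    {"dx": 0.12,"dy": 0,"dz": -0.04,"ax": 0,"ay": -0.4,"az": 0,"claw": 1},
    {"dx": 0.15,"dy": 0,"dz": -0.03,"ax": 0,"ay": -0.5,"az": 0,"claw": 1},
    {"dx": 0.17,"dy": 0,"dz": -0.01,"ax": 0,"ay": -0.6,"az": 0,"claw": 1},
    {"dx": 0.18,"dy": 0,"dz": 0.01,"ax": 0,"ay": -0.7,"az": 0,"claw": 1},
    {"dx": 0.19,"dy": 0,"dz": 0.03,"ax": 0,"ay": -0.8,"az": 0,"claw": 1},
    {"dx": 0.198,"dy": 0,"dz": 0.06,"ax": 0,"ay": -0.92,"az": 0,"claw": 1},
    {"dx": 0.198,"dy": 0,"dz": 0.08,"ax": 0,"ay": -1.04,"az": 0,"claw": 1}
  ]
}}

```text
time_s: 7.77
ee_pos: [0.4658, 0.1892, 0.1683]
orientation: [0.181, 2.571, -0.048]
wrist_force: [-0.4, -1.1, -0.7]
opening: 0.0852
```

```bash
python3 - <<'E'
from h import *
o=r.get_obs();print(o['time_s'],o['ee_pos'],o['joint_pos'].round(3),o['opening'],o['wrist_force'])
to([.5765,.173,.04],Rt(45,-8),adv=-.15)
save('wrist','w2.png')
for m in r.masks_of('wrist','cup'):print(m['conf'],m['pixel'],m['region'].sum(), px2w('wrist',m['pixel'],.05))
print(w2px('wrist',(.5765,.173,.04)))
E
```

```text
7.7667 [0.4657743 0.189243  0.1683018] [ 0.379 -0.487  2.266 -0.346  0.887 -0.897] 0.08523023327312418 [-0.44184468 -1.13785374 -0.69388809]
d [ 0.007  -0.0008  0.0219] a [ 0.003 -0.22  -0.002]
0.95 [277.1, 222.2] 6545 [0.53005507 0.17554249 0.05      ]
[281.7897602  250.53338299]
```

View pics/w2.png

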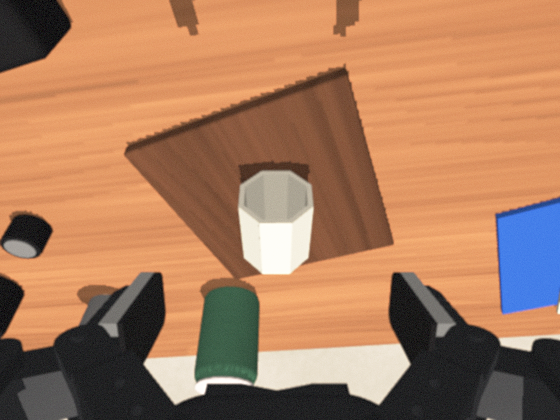

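```bash
python3 - <<'E'
from h import *
print('mouth c',px2w('wrist',(276,196),.04),px2w('wrist',(276,172),.068),'base top edge',px2w('wrist',(276,272),.068),px2w('wrist',(276,220),.068))
h=Rt(90,-8)[:,2]
for s in(-.033,.033):
  c=np.array([.5765,.173,.04])+s*h; print(s,w2px('wrist',c),w2px('wrist',c+[0,0,.028]))
for p in [(346,70),(128,150),(393,243)]:print(px2w('wrist',p,.012))
b=np.array([.5864,.1721]);u=Rt(90,13.75)[:2,2];v=np.array([-u[1],u[0]])
for i in(1,-1):
  for j in(1,-1):
    for a,bb in((.1,.09),(.09,.1)): print(a,w2px('wrist',np.append(b+i*a*u+j*bb*v,.012)))
E
```

```text
mouth c [0.51363031 0.17691999 0.04      ] [0.46775943 0.1835992  0.068     ] base top edge [0.56587497 0.16996528 0.068     ] [0.50780363 0.17803475 0.068     ]
-0.033 [282.340829   224.07022191] [282.36836861 253.71712285]
0.033 [281.31758452 273.20797707] [281.27889107 301.33292684]
[0.4411551  0.22917237 0.012     ]
[0.48124315 0.07335969 0.012     ]
[0.61430426 0.27120385 0.012     ]
0.1 [401.23339072 271.50038165]
0.09 [410.13886165 264.01951122]
0.1 [239.78505032 303.47477867]
0.09 [227.92063004 300.8426991 ]
0.1 [356.39858479 107.72068853]
0.09 [374.76047053 115.34536692]
0.1 [128.67268859 181.67020741]
0.09 [126.30528492 193.58232289]
```

Board corners and cup are shifted by the same ~30 px, because the arm was still moving when the picture was taken. So the cup lies where expected, mouth towards the robot.

```bash
python3 - <<'E'
from h import *
o=r.get_obs();print(o['time_s'],o['ee_pos'],o['joint_pos'].round(3))
to([.5765,.173,.04],Rt(45,-8),adv=-.15)
to([.5765,.173,.04],Rt(45,-8),adv=.006)
E
```

```text
7.8667 [0.45566462 0.18650707 0.15284073] [ 0.38  -0.484  2.285 -0.342  0.894 -0.901]
d [-0.0098  0.0035  0.0137] a [-0.006 -0.246  0.008]
d [-0.0479  0.0043  0.165 ] a [-0.006 -0.246  0.008]
```

Call:
{"fn": "step_arm", "kwargs": {
  "steps": [
    {"dx": 0,"dy": 0,"dz": 0,"ax": 0,"ay": 0,"az": 0,"claw": 1},
    {"dx": 0,"dy": 0,"dz": 0,"ax": 0,"ay": 0,"az": 0,"claw": 1},
    {"dx": 0,"dy": 0,"dz": 0,"ax": 0,"ay": 0,"az": 0,"claw": 1}
  ]
}}

```text
time_s: 8.12
ee_pos: [0.4701, 0.1896, 0.1722]
orientation: [0.183, 2.573, -0.048]
wrist_force: [0.4, 0.1, -0.0]
opening: 0.0856
```

```bash
python3 - <<'E'
from h import *
o=r.get_obs();print(o['time_s'],o['ee_pos'],o['joint_pos'].round(3),o['qvel'].round(3),o['wrist_force'])
to([.5765,.173,.04],Rt(45,-8),adv=.006)
r.read_camera('wrist')
o=r.get_obs();print(o['time_s'],o['ee_pos'],o['joint_pos'].round(3),o['qvel'].round(3),o['wrist_force'])
E
```

```text
8.1167 [0.47013579 0.18959393 0.17222799] [ 0.375 -0.478  2.253 -0.341  0.892 -0.903] [-0.005  0.011 -0.01  -0.002  0.001  0.005] [ 0.40410202  0.0831899  -0.04207778]
d [-0.0218 -0.002   0.1751] a [ 0.002 -0.222 -0.003]
8.1667 [0.47010199 0.18947093 0.1719288 ] [ 0.375 -0.477  2.253 -0.341  0.892 -0.903] [-0.003  0.008  0.011 -0.003  0.002  0.003] [-0.35101945  0.24415017  1.78997783]
```

Call:
{"fn": "step_arm", "kwargs": {
  "steps": [
    {"dx": 0.0,"dy": -0.001,"dz": 0.02,"ax": 0,"ay": -0.11,"az": 0,"claw": 1},
    {"dx": 0.0015,"dy": -0.002,"dz": 0.05,"ax": 0,"ay": -0.222,"az": 0,"claw": 1},
    {"dx": 0.0015,"dy": -0.002,"dz": 0.072,"ax": 0,"ay": -0.222,"az": 0,"claw": 1},
    {"dx": -0.006,"dy": -0.002,"dz": 0.105,"ax": 0,"ay": -0.222,"az": 0,"claw": 1},
    {"dx": -0.014,"dy": -0.002,"dz": 0.14,"ax": 0,"ay": -0.222,"az": 0,"claw": 1},
    {"dx": -0.022,"dy": -0.002,"dz": 0.175,"ax": 0,"ay": -0.222,"az": 0,"claw": 1},
    {"dx": -0.022,"dy": -0.002,"dz": 0.175,"ax": 0,"ay": -0.222,"az": 0,"claw": 1}
  ]
}}

```text
time_s: 8.75
ee_pos: [0.5783, 0.1691, 0.0224]
orientation: [0.171, 2.368, -0.074]
wrist_force: [-0.9, -0.5, -1.4]
opening: 0.0855
```

```bash
python3 - <<'E'
from h import *
for i in range(2):
  o=r.get_obs();print(o['time_s'],o['ee_pos'],o['joint_pos'].round(3),o['qvel'].round(3),o['wrist_force'])
  to([.5765,.173,.04],Rt(45,-8),o,adv=.006)
  r.read_camera('wrist')
E
```

```text
8.75 [0.57829084 0.16912948 0.02243423] [ 0.294  0.023  2.206 -1.015  0.358 -0.262] [ 0.032 -0.174  0.069  0.052  0.072 -0.12 ] [-0.91706502 -0.47908043 -1.44930792]
d [-0.0106  0.0036 -0.0083] a [-0.006 -0.017 -0.002]
8.8 [0.57809025 0.16972269 0.02581713] [ 0.296  0.015  2.208 -1.014  0.36  -0.265] [ 0.025 -0.146  0.026  0.009  0.01  -0.03 ] [ 0.51877192  0.18469721 -0.03411496]
d [-0.0085  0.003  -0.0056] a [-0.005 -0.013 -0.   ]
```

Call:
{"fn": "step_arm", "kwargs": {
  "steps": [
    {"dx": 0,"dy": 0,"dz": 0,"ax": 0,"ay": 0,"az": 0,"claw": 1},
    {"dx": 0,"dy": 0,"dz": 0,"ax": 0,"ay": 0,"az": 0,"claw": 1},
    {"dx": 0,"dy": 0,"dz": 0,"ax": 0,"ay": 0,"az": 0,"claw": 1}
  ]
}}

```text
time_s: 9.1
ee_pos: [0.5779, 0.1721, 0.0335]
orientation: [0.165, 2.352, -0.065]
wrist_force: [0.2, -0.5, 1.0]
opening: 0.0854
```

```bash
python3 - <<'E'
from h import *
for i in range(2):
  o=r.get_obs();print(o['time_s'],o['ee_pos'],o['joint_pos'].round(3),o['qvel'].round(3),o['wrist_force'])
  to([.5765,.173,.04],Rt(45,-8),o,adv=.006)
  r.read_camera('wrist')
E
```

```text
9.1 [0.5779101  0.17214481 0.03351905] [ 0.299 -0.003  2.213 -1.014  0.359 -0.265] [ 0.003 -0.002  0.012  0.001 -0.001  0.002] [ 0.20478468 -0.49920992  1.02399459]
d [-0.0035  0.0007  0.0003] a [ 0.002 -0.001 -0.001]
9.15 [0.57755054 0.17206276 0.03311153] [ 0.299 -0.003  2.214 -1.014  0.359 -0.265] [-0.     0.005  0.007 -0.001  0.001 -0.   ] [0.58689138 0.94147988 0.72000907]
d [-0.004   0.0008  0.0003] a [ 0.002 -0.002 -0.001]
```

Call:
{"fn": "step_arm", "kwargs": {
  "steps": [
    {"dx": -0.003,"dy": 0,"dz": 0,"ax": 0,"ay": 0,"az": 0,"claw": 0.8},
    {"dx": -0.003,"dy": 0,"dz": 0,"ax": 0,"ay": 0,"az": 0,"claw": 0.3},
    {"dx": -0.003,"dy": 0,"dz": 0,"ax": 0,"ay": 0,"az": 0,"claw": 0.3},
    {"dx": -0.003,"dy": 0,"dz": 0,"ax": 0,"ay": 0,"az": 0,"claw": 0.3},
    {"dx": -0.003,"dy": 0,"dz": 0,"ax": 0,"ay": 0,"az": 0,"claw": 0.3}
  ],
  "grip_force": 40
}}

```text
time_s: 9.62
ee_pos: [0.5793, 0.1715, 0.0334]
orientation: [0.165, 2.356, -0.067]
wrist_force: [-4.9, 0.5, 6.8]
opening: 0.0553
```

```bash
python3 - <<'E'
from h import *
o=r.get_obs();print(o['time_s'],o['ee_pos'],o['joint_pos'].round(3),o['opening'],o['wrist_force'])
to([.5765,.173,.11],Rt(0,-8),adv=.006)
E
```

```text
9.6167 [0.57932132 0.17147529 0.03336241] [ 0.297  0.     2.209 -1.003  0.36  -0.279] 0.0553320710747592 [-4.88107783  0.51135011  6.8392218 ]
d [-0.0476  0.0012 -0.0523] a [0.001 0.781 0.   ]
```

Call:
{"fn": "step_arm", "kwargs": {
  "steps": [
    {"dx": -0.015,"dy": 0,"dz": -0.015,"ax": 0,"ay": 0,"az": 0,"claw": 0.3},
    {"dx": -0.033,"dy": 0,"dz": -0.033,"ax": 0,"ay": 0,"az": 0,"claw": 0.3},
    {"dx": -0.05,"dy": 0.001,"dz": -0.054,"ax": 0,"ay": 0.1,"az": 0,"claw": 0.3},
    {"dx": -0.05,"dy": 0.001,"dz": -0.054,"ax": 0,"ay": 0.2,"az": 0,"claw": 0.3},
    {"dx": -0.05,"dy": 0.001,"dz": -0.054,"ax": 0,"ay": 0.3,"az": 0,"claw": 0.3},
    {"dx": -0.05,"dy": 0.001,"dz": -0.054,"ax": 0,"ay": 0.4,"az": 0,"claw": 0.3},
    {"dx": -0.05,"dy": 0.001,"dz": -0.054,"ax": 0,"ay": 0.5,"az": 0,"claw": 0.3},
    {"dx": -0.05,"dy": 0.001,"dz": -0.054,"ax": 0,"ay": 0.6,"az": 0,"claw": 0.3},
    {"dx": -0.05,"dy": 0.001,"dz": -0.054,"ax": 0,"ay": 0.7,"az": 0,"claw": 0.3},
    {"dx": -0.05,"dy": 0.001,"dz": -0.054,"ax": 0,"ay": 0.785,"az": 0,"claw": 0.3}
  ]
}}

```text
time_s: 10.45
ee_pos: [0.5766, 0.1723, 0.1057]
orientation: [-0.219, -3.123, -0.002]
wrist_force: [1.8, 0.4, -0.9]
opening: 0.0551
```

Call:
{"fn": "step_arm", "kwargs": {
  "steps": [
    {"dx": 0.005,"dy": 0,"dz": 0.004,"ax": 0,"ay": 0.1,"az": 0,"claw": 0.3},
    {"dx": 0.005,"dy": 0,"dz": 0.004,"ax": 0,"ay": 0.2,"az": 0,"claw": 0.3},
    {"dx": 0.005,"dy": 0,"dz": 0.004,"ax": 0,"ay": 0.3,"az": 0,"claw": 0.3},
    {"dx": 0.005,"dy": 0,"dz": 0.004,"ax": 0,"ay": 0.4,"az": 0,"claw": 0.3},
    {"dx": 0.005,"dy": 0,"dz": 0.004,"ax": 0,"ay": 0.5,"az": 0,"claw": 0.3},
    {"dx": 0.005,"dy": 0,"dz": 0.004,"ax": 0,"ay": 0.6,"az": 0,"claw": 0.3},
    {"dx": 0.005,"dy": 0,"dz": 0.004,"ax": 0,"ay": 0.7,"az": 0,"claw": 0.3},
    {"dx": 0.005,"dy": 0,"dz": 0.004,"ax": 0,"ay": 0.783,"az": 0,"claw": 0.3},
    {"dx": 0.005,"dy": 0,"dz": 0.004,"ax": 0,"ay": 0.783,"az": 0,"claw": 0.3}
  ]
}}

```text
time_s: 11.2
ee_pos: [0.5712, 0.1723, 0.0975]
orientation: [-0.166, -2.342, -0.068]
wrist_force: [-0.4, -0.4, -2.4]
opening: 0.0554
```

```bash
python3 - <<'E'
from h import *
r.read_camera('scene')
o=r.get_obs();print(o['time_s'],o['ee_pos'],o['joint_pos'].round(3),o['opening'],o['wrist_force'])
to([.5765,.173,.047],Rt(-45,-8),adv=.006)
save('scene','s3.png',(230,90,480,330),2)
E
```

```text
11.25 [0.57110249 0.17260015 0.09854677] [ 0.094  0.583  1.352  0.18   1.978 -1.332] 0.055288310841438947 [-1.00700435  0.14530723 -2.27316094]
d [-0.0404  0.0012  0.0385] a [-0.    -0.006 -0.001]
```

View pics/s3.png

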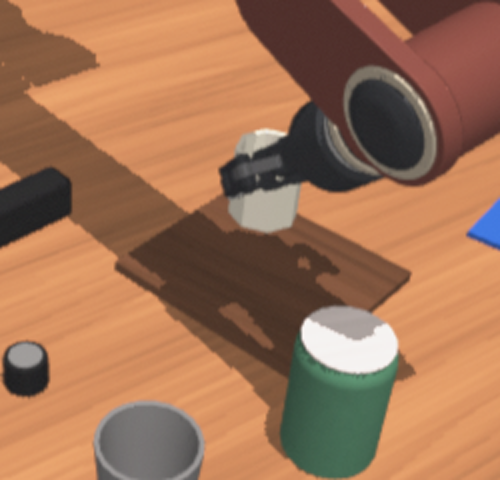

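Call:
{"fn": "step_arm", "kwargs": {
  "steps": [
    {"dx": -0.015,"dy": 0,"dz": 0.015,"ax": 0,"ay": 0,"az": 0,"claw": 0.3},
    {"dx": -0.03,"dy": 0,"dz": 0.03,"ax": 0,"ay": 0,"az": 0,"claw": 0.3},
    {"dx": -0.038,"dy": 0,"dz": 0.038,"ax": 0,"ay": 0,"az": 0,"claw": 0.3},
    {"dx": -0.039,"dy": 0,"dz": 0.039,"ax": 0,"ay": 0,"az": 0,"claw": 0.3},
    {"dx": -0.039,"dy": 0,"dz": 0.039,"ax": 0,"ay": 0,"az": 0,"claw": 0.3},
    {"dx": -0.039,"dy": 0,"dz": 0.039,"ax": 0,"ay": 0,"az": 0,"claw": 0.3}
  ]
}}

```text
time_s: 11.8
ee_pos: [0.5717, 0.1733, 0.0477]
orientation: [-0.164, -2.35, -0.069]
wrist_force: [-0.3, 0.2, -2.0]
opening: 0.0556
```

Call:
{"fn": "step_arm", "kwargs": {
  "steps": [
    {"dx": -0.001,"dy": 0,"dz": 0.001,"ax": 0,"ay": 0,"az": 0,"claw": 0.3},
    {"dx": -0.002,"dy": 0,"dz": 0.002,"ax": 0,"ay": 0,"az": 0,"claw": 0.3},
    {"dx": -0.002,"dy": 0,"dz": 0.002,"ax": 0,"ay": 0,"az": 0,"claw": 0.3}
  ]
}}

```text
time_s: 12.05
ee_pos: [0.5717, 0.1732, 0.0442]
orientation: [-0.164, -2.349, -0.069]
wrist_force: [0.0, 0.6, -2.1]
opening: 0.0558
```

Call:
{"fn": "step_arm", "kwargs": {
  "steps": [
    {"dx": -0.001,"dy": 0,"dz": 0.001,"ax": 0,"ay": 0,"az": 0,"claw": 0.3},
    {"dx": -0.001,"dy": 0,"dz": 0.001,"ax": 0,"ay": 0,"az": 0,"claw": 0.3},
    {"dx": -0.001,"dy": 0,"dz": 0.001,"ax": 0,"ay": 0,"az": 0,"claw": 0.5},
    {"dx": -0.001,"dy": 0,"dz": 0.001,"ax": 0,"ay": 0,"az": 0,"claw": 1},
    {"dx": -0.001,"dy": 0,"dz": 0.001,"ax": 0,"ay": 0,"az": 0,"claw": 1},
    {"dx": -0.001,"dy": 0,"dz": 0.001,"ax": 0,"ay": 0,"az": 0,"claw": 1},
    {"dx": -0.001,"dy": 0,"dz": -0.03,"ax": 0,"ay": 0,"az": 0,"claw": 1},
    {"dx": -0.001,"dy": 0,"dz": -0.06,"ax": 0,"ay": 0,"az": 0,"claw": 1},
    {"dx": -0.001,"dy": 0,"dz": -0.09,"ax": 0,"ay": 0,"az": 0,"claw": 1},
    {"dx": -0.001,"dy": 0,"dz": -0.12,"ax": 0,"ay": 0,"az": 0,"claw": 1}
  ]
}}

```text
time_s: 12.88
ee_pos: [0.6567, 0.161, 0.1282]
orientation: [-0.164, -2.347, -0.068]
wrist_force: [0.8, -0.8, -0.0]
opening: 0.0854
```

```bash
python3 - <<'E'
from h import *
r.read_camera('scene');r.read_camera('top')
o=r.get_obs();print(o['time_s'],o['ee_pos'],o['joint_pos'].round(3),o['opening'],o['wrist_force'])
to([.60,.10,.32],Rt(0,-8),o)
save('scene','s4.png',(100,90,480,350),2)
E
```

```text
12.9833 [0.66028571 0.16058233 0.13190686] [ 0.07   0.726  1.078  0.173  2.1   -1.333] 0.08562090646397637 [0.06736853 0.10608735 0.75437595]
d [ 0.1688 -0.0681 -0.0978] a [ 0.002 -0.78  -0.   ]
```

View pics/s4.png

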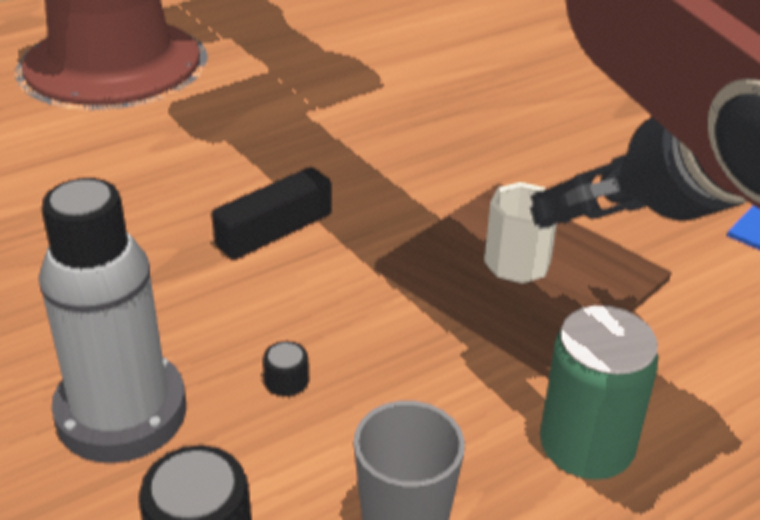

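Call:
{"fn": "step_arm", "kwargs": {
  "steps": [
    {"dx": 0.02,"dy": 0,"dz": -0.035,"ax": 0,"ay": 0,"az": 0,"claw": 1},
    {"dx": 0.05,"dy": 0,"dz": -0.06,"ax": 0,"ay": -0.1,"az": 0,"claw": 1},
    {"dx": 0.08,"dy": -0.01,"dz": -0.085,"ax": 0,"ay": -0.2,"az": 0,"claw": 1},
    {"dx": 0.11,"dy": -0.03,"dz": -0.098,"ax": 0,"ay": -0.3,"az": 0,"claw": 1},
    {"dx": 0.14,"dy": -0.05,"dz": -0.098,"ax": 0,"ay": -0.4,"az": 0,"claw": 1},
    {"dx": 0.169,"dy": -0.068,"dz": -0.098,"ax": 0,"ay": -0.5,"az": 0,"claw": 1},
    {"dx": 0.169,"dy": -0.1,"dz": -0.098,"ax": 0,"ay": -0.6,"az": 0,"claw": 1},
    {"dx": 0.169,"dy": -0.135,"dz": -0.098,"ax": 0,"ay": -0.7,"az": 0,"claw": 1},
    {"dx": 0.169,"dy": -0.17,"dz": -0.098,"ax": 0,"ay": -0.78,"az": 0,"claw": 1},
    {"dx": 0.169,"dy": -0.2,"dz": -0.098,"ax": 0,"ay": -0.78,"az": 0,"claw": 1}
  ]
}}

```text
time_s: 13.87
ee_pos: [0.5759, -0.0304, 0.3148]
orientation: [-0.217, -3.126, -0.0]
wrist_force: [0.7, 0.2, -0.2]
opening: 0.0854
```

```bash
python3 - <<'E'
from h import *
r.read_camera('wrist');r.read_camera('wrist')
o=r.get_obs();print(o['time_s'],o['ee_pos'],o['joint_pos'].round(3))
to([.557,-.197,.32],Rt(0,-60),o)
t=r.read_camera('top')
b=r.masks_of('top','cup');c=r.masks_of('top','cap')
for m in b+c:print(m['conf'],m['pixel'],px2w('top',m['pixel'],.078),px2w('top',m['pixel'],.205))
E
```

```text
13.9667 [ 0.57678355 -0.03269125  0.3142679 ] [-0.185 -0.085  1.63  -0.002  1.608 -1.612]
d [-0.0039 -0.1655 -0.0056] a [-0.006 -0.01   0.903]
0.83 [178.3, 205.2] [0.57082058 0.16849318 0.078     ] [0.56200781 0.14752379 0.205     ]
0.96 [382.2, 211.1] [ 0.560173   -0.22837084  0.078     ] [ 0.55278527 -0.19622487  0.205     ]
```

Call:
{"fn": "step_arm", "kwargs": {
  "steps": [
    {"dx": -0.004,"dy": -0.04,"dz": -0.006,"ax": 0,"ay": 0,"az": 0.12,"claw": 1},
    {"dx": -0.004,"dy": -0.08,"dz": -0.006,"ax": 0,"ay": 0,"az": 0.24,"claw": 1},
    {"dx": -0.004,"dy": -0.12,"dz": -0.006,"ax": 0,"ay": 0,"az": 0.36,"claw": 1},
    {"dx": -0.004,"dy": -0.15,"dz": -0.006,"ax": 0,"ay": 0,"az": 0.48,"claw": 1},
    {"dx": -0.004,"dy": -0.165,"dz": -0.006,"ax": 0,"ay": 0,"az": 0.6,"claw": 1},
    {"dx": -0.004,"dy": -0.165,"dz": -0.006,"ax": 0,"ay": 0,"az": 0.72,"claw": 1},
    {"dx": -0.004,"dy": -0.165,"dz": -0.006,"ax": 0,"ay": 0,"az": 0.84,"claw": 1},
    {"dx": -0.004,"dy": -0.165,"dz": -0.006,"ax": 0,"ay": 0,"az": 0.9,"claw": 1},
    {"dx": -0.004,"dy": -0.165,"dz": -0.006,"ax": 0,"ay": 0,"az": 0.9,"claw": 1},
    {"dx": -0.004,"dy": -0.165,"dz": -0.006,"ax": 0,"ay": 0,"az": 0.9,"claw": 1}
  ]
}}

```text
time_s: 14.95
ee_pos: [0.5608, -0.1929, 0.3214]
orientation: [-1.551, -2.72, 0.005]
wrist_force: [-0.1, -0.3, 0.8]
opening: 0.0855
```

```bash
python3 - <<'E'
from h import *
for i in range(3): r.read_camera('wrist')
o=r.get_obs();print(o['time_s'],o['ee_pos'],o['orientation'],o['joint_pos'].round(3))
im=r.read_camera('wrist')
cv2.imwrite('pics/w5.png',im[:,:,::-1])
for m in r.masks_of('wrist','cap')[:3]:
  ys,xs=np.where(m['region']);print(m['conf'],m['pixel'],xs.min(),xs.max(),ys.min(),ys.max(),px2w('wrist',m['pixel'],.2,o))
print(w2px('wrist',(.556,-.197,.205),o),w2px('wrist',(.556,-.197,.165),o))
E
```

```text
15.1 [ 0.56063897 -0.19329746  0.32194896] [-1.55336028 -2.72028432  0.00519674] [-0.456 -0.052  1.586 -0.003  1.617 -0.989]
0.76 [361.3, 90.3] 340 377 72 106 [ 0.56598856 -0.0988513   0.2       ]
0.68 [380.1, 229.6] 341 410 194 262 [ 0.62974385 -0.16980127  0.2       ]
0.65 [268.8, 209.2] 233 305 170 250 [ 0.55482882 -0.19695512  0.2       ]
[270.04877016 212.01591076] [271.27259058 198.30812109]
```

View pics/w5.png

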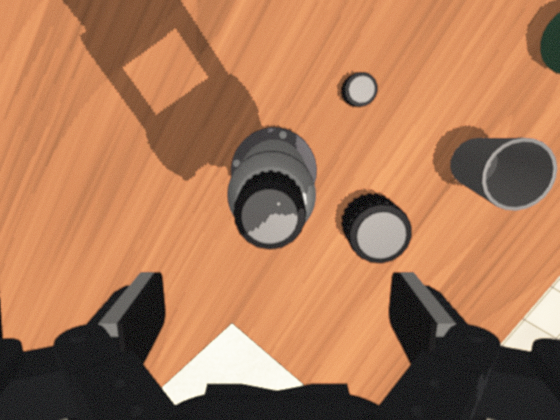

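```bash
python3 - <<'E'
from h import *
o=r.get_obs()
to([.556,-.197,.183],Rt(0,-60),o)
E
```

```text
d [-0.0014 -0.0047  0.1393] a [-0.007 -0.006  0.009]
```

Call:
{"fn": "step_arm", "kwargs": {
  "steps": [
    {"dx": -0.001,"dy": -0.005,"dz": 0.02,"ax": -0.005,"ay": -0.005,"az": 0.008,"claw": 1},
    {"dx": -0.001,"dy": -0.005,"dz": 0.045,"ax": -0.005,"ay": -0.005,"az": 0.008,"claw": 1},
    {"dx": -0.001,"dy": -0.005,"dz": 0.07,"ax": -0.005,"ay": -0.005,"az": 0.008,"claw": 1},
    {"dx": -0.001,"dy": -0.005,"dz": 0.09,"ax": -0.005,"ay": -0.005,"az": 0.008,"claw": 1},
    {"dx": -0.001,"dy": -0.005,"dz": 0.11,"ax": -0.005,"ay": -0.005,"az": 0.008,"claw": 1},
    {"dx": -0.001,"dy": -0.005,"dz": 0.125,"ax": -0.005,"ay": -0.005,"az": 0.008,"claw": 1},
    {"dx": -0.001,"dy": -0.005,"dz": 0.133,"ax": -0.005,"ay": -0.005,"az": 0.008,"claw": 1},
    {"dx": -0.001,"dy": -0.005,"dz": 0.136,"ax": -0.005,"ay": -0.005,"az": 0.008,"claw": 1},
    {"dx": -0.001,"dy": -0.005,"dz": 0.137,"ax": -0.005,"ay": -0.005,"az": 0.008,"claw": 1},
    {"dx": -0.001,"dy": -0.005,"dz": 0.137,"ax": -0.005,"ay": -0.005,"az": 0.008,"claw": 1}
  ],
  "grip_force": 25
}}

```text
time_s: 16.03
ee_pos: [0.5559, -0.1974, 0.1864]
orientation: [-1.571, -2.72, 0.002]
wrist_force: [0.4, -0.3, 0.0]
opening: 0.0856
```

```bash
python3 - <<'E'
from h import *
r.read_camera('wrist');r.read_camera('wrist')
o=r.get_obs();print(o['time_s'],o['ee_pos'],o['wrist_force'],o['torque'],o['joint_pos'].round(3))
to([.556,-.197,.183],Rt(0,-60),o)
E
```

```text
16.1333 [ 0.55611284 -0.19756195  0.18696577] [0.52825143 0.20268105 0.03929749] [ 0.0725973  -0.04025133 -0.01890567] [-4.67e-01  1.00e-02  1.75e+00 -1.00e-03  1.38e+00 -9.90e-01]
d [0.0005 0.0002 0.004 ] a [-0.001  0.002 -0.   ]
```

Positioned. Closing gently.

Call:
{"fn": "step_arm", "kwargs": {
  "steps": [
    {"dx": 0,"dy": 0,"dz": 0.003,"ax": 0,"ay": 0,"az": 0,"claw": 0.8},
    {"dx": 0,"dy": 0,"dz": 0.003,"ax": 0,"ay": 0,"az": 0,"claw": 0.6},
    {"dx": 0,"dy": 0,"dz": 0.003,"ax": 0,"ay": 0,"az": 0,"claw": 0.4},
    {"dx": 0,"dy": 0,"dz": 0.003,"ax": 0,"ay": 0,"az": 0,"claw": 0.3},
    {"dx": 0,"dy": 0,"dz": 0.003,"ax": 0,"ay": 0,"az": 0,"claw": 0.3},
    {"dx": 0,"dy": 0,"dz": 0.003,"ax": 0,"ay": 0,"az": 0,"claw": 0.3}
  ],
  "grip_force": 25
}}

```text
time_s: 16.63
ee_pos: [0.5555, -0.1973, 0.1828]
orientation: [-1.571, -2.719, 0.002]
wrist_force: [0.9, 0.1, 1.6]
opening: 0.0494
```

```bash
python3 - <<'E'
from h import *
o=r.get_obs();print(o['time_s'],o['ee_pos'],o['opening'],o['wrist_force'],o['torque'],o['joint_pos'].round(3))
E
```

```text
16.6333 [ 0.55554398 -0.19728635  0.18278849] 0.04938976882580833 [0.87626265 0.06867984 1.57867319] [ 0.0256969  -0.06434483  0.00514239] [-4.670e-01  1.300e-02  1.754e+00 -1.000e-03  1.375e+00 -9.890e-01]
```

Call:
{"fn": "step_arm", "kwargs": {
  "steps": [
    {"dx": 0,"dy": 0,"dz": 0,"ax": 0,"ay": 0,"az": 0.04,"claw": 0.3},
    {"dx": 0,"dy": 0,"dz": 0,"ax": 0,"ay": 0,"az": 0.08,"claw": 0.3},
    {"dx": 0,"dy": 0,"dz": 0,"ax": 0,"ay": 0,"az": 0.12,"claw": 0.3},
    {"dx": 0,"dy": 0,"dz": 0,"ax": 0,"ay": 0,"az": 0.12,"claw": 0.3}
  ]
}}

```text
time_s: 16.97
ee_pos: [0.5557, -0.1973, 0.1828]
orientation: [-1.732, -2.621, 0.002]
wrist_force: [1.0, -0.8, 0.9]
opening: 0.0494
```

```bash
python3 - <<'E'
from h import *
o=r.get_obs();print(o['time_s'],o['ee_pos'],o['opening'],o['wrist_force'],o['torque'],o['joint_pos'].round(3))
E
```

```text
16.9667 [ 0.55574809 -0.19734206  0.18276521] 0.049377408702755796 [ 1.03415295 -0.84014188  0.93028369] [-7.94317377e-06 -1.09553676e-01  1.97028975e-01] [-4.670e-01  1.400e-02  1.754e+00 -1.000e-03  1.374e+00 -8.690e-01]
```

Call:
{"fn": "step_arm", "kwargs": {
  "steps": [
    {"dx": 0,"dy": 0,"dz": 0,"ax": 0,"ay": 0,"az": 0.03,"claw": 0.3},
    {"dx": 0,"dy": 0,"dz": 0,"ax": 0,"ay": 0,"az": 0.06,"claw": 0.3},
    {"dx": 0,"dy": 0,"dz": 0,"ax": 0,"ay": 0,"az": 0.08,"claw": 0.3}
  ]
}}

```text
time_s: 17.22
ee_pos: [0.5557, -0.1966, 0.1828]
orientation: [-1.832, -2.55, 0.001]
wrist_force: [1.2, 3.0, 2.0]
opening: 0.049
```

```bash
python3 - <<'E'
from h import *
o=r.get_obs();print(o['time_s'],o['ee_pos'],o['opening'],o['wrist_force'],o['torque'],o['joint_pos'].round(3))
E
```

```text
17.2167 [ 0.55573874 -0.19664312  0.18275294] 0.048953872658138664 [1.24241692 2.9846365  1.97879626] [ 0.4042097  -0.13980078  0.80525707] [-0.466  0.013  1.754 -0.     1.375 -0.791]
```

Torque rose to 0.8 Nm at about 11°, so that's the hard stop. Clockwise is the wrong way; I'm reversing.

Call:
{"fn": "step_arm", "kwargs": {
  "steps": [
    {"dx": 0,"dy": 0,"dz": 0,"ax": 0,"ay": 0,"az": -0.06,"claw": 0.3},
    {"dx": 0,"dy": 0,"dz": 0,"ax": 0,"ay": 0,"az": -0.12,"claw": 0.3},
    {"dx": 0,"dy": 0,"dz": 0,"ax": 0,"ay": 0,"az": -0.18,"claw": 0.3},
    {"dx": 0,"dy": 0,"dz": 0,"ax": 0,"ay": 0,"az": -0.23,"claw": 0.3},
    {"dx": 0,"dy": 0,"dz": 0,"ax": 0,"ay": 0,"az": -0.28,"claw": 0.3},
    {"dx": 0,"dy": 0,"dz": 0,"ax": 0,"ay": 0,"az": -0.32,"claw": 0.3}
  ]
}}

```text
time_s: 17.72
ee_pos: [0.5555, -0.1976, 0.1828]
orientation: [-1.402, -2.81, 0.003]
wrist_force: [0.6, -0.4, 0.8]
opening: 0.049
```

```bash
python3 - <<'E'
from h import *
o=r.get_obs();print(o['time_s'],o['ee_pos'],o['opening'],o['wrist_force'],o['torque'],o['joint_pos'].round(3))
E
```

```text
17.7167 [ 0.55548961 -0.1975503   0.18276024] 0.04900312069048955 [ 0.56765167 -0.43263623  0.83237791] [-0.10392916 -0.08664068 -0.00340015] [-0.467  0.013  1.754 -0.002  1.375 -1.112]
```

Call:
{"fn": "step_arm", "kwargs": {
  "steps": [
    {"dx": 0,"dy": 0,"dz": 0,"ax": 0,"ay": 0,"az": -0.05,"claw": 0.3},
    {"dx": 0,"dy": 0,"dz": 0,"ax": 0,"ay": 0,"az": -0.1,"claw": 0.3},
    {"dx": 0,"dy": 0,"dz": 0,"ax": 0,"ay": 0,"az": -0.15,"claw": 0.3},
    {"dx": 0,"dy": 0,"dz": 0,"ax": 0,"ay": 0,"az": -0.2,"claw": 0.3},
    {"dx": 0,"dy": 0,"dz": 0,"ax": 0,"ay": 0,"az": -0.25,"claw": 0.3}
  ]
}}

```text
time_s: 18.13
ee_pos: [0.5555, -0.1975, 0.1828]
orientation: [-1.041, -2.963, 0.003]
wrist_force: [-0.3, -0.3, 1.4]
opening: 0.0491
```

```bash
python3 - <<'E'
from h import *
o=r.get_obs();print(o['time_s'],o['ee_pos'],o['opening'],o['wrist_force'],o['torque'],o['joint_pos'].round(3))
E
```

```text
18.1333 [ 0.5555229  -0.19754327  0.18276512] 0.04907107952102826 [-0.31196346 -0.25366692  1.36118442] [-0.0074242  -0.0257503   0.01941287] [-0.467  0.013  1.754 -0.002  1.375 -1.362]
```

Past 21° with no resistance, so anticlockwise is right. I'll continue to about 82°.

Call:
{"fn": "step_arm", "kwargs": {
  "steps": [
    {"dx": 0,"dy": 0,"dz": 0,"ax": 0,"ay": 0,"az": -0.1,"claw": 0.3},
    {"dx": 0,"dy": 0,"dz": 0,"ax": 0,"ay": 0,"az": -0.2,"claw": 0.3},
    {"dx": 0,"dy": 0,"dz": 0,"ax": 0,"ay": 0,"az": -0.3,"claw": 0.3},
    {"dx": 0,"dy": 0,"dz": 0,"ax": 0,"ay": 0,"az": -0.4,"claw": 0.3},
    {"dx": 0,"dy": 0,"dz": 0,"ax": 0,"ay": 0,"az": -0.5,"claw": 0.3},
    {"dx": 0,"dy": 0,"dz": 0,"ax": 0,"ay": 0,"az": -0.6,"claw": 0.3},
    {"dx": 0,"dy": 0,"dz": 0,"ax": 0,"ay": 0,"az": -0.7,"claw": 0.3},
    {"dx": 0,"dy": 0,"dz": 0,"ax": 0,"ay": 0,"az": -0.8,"claw": 0.3},
    {"dx": 0,"dy": 0,"dz": 0,"ax": 0,"ay": 0,"az": -0.9,"claw": 0.3},
    {"dx": 0,"dy": 0,"dz": 0,"ax": 0,"ay": 0,"az": -1.0,"claw": 0.3}
  ]
}}

```text
time_s: 18.97
ee_pos: [0.5547, -0.1987, 0.1828]
orientation: [0.51, -3.096, 0.005]
wrist_force: [-3.5, -4.6, 2.7]
opening: 0.0491
```

```bash
python3 - <<'E'
from h import *
r.read_camera('wrist')
o=r.get_obs();print(o['time_s'],o['ee_pos'],o['opening'],o['wrist_force'],o['torque'],o['joint_pos'].round(3))
E
```

```text
19.0167 [ 0.55468777 -0.19874551  0.18282059] 0.04901610422798488 [-2.61914115 -3.36042275  2.76133723] [-0.66942963  0.31558604  0.06455106] [-0.468  0.013  1.754 -0.005  1.376 -2.368]
```

Call:
{"fn": "step_arm", "kwargs": {
  "steps": [
    {"dx": 0,"dy": 0,"dz": -0.002,"ax": 0,"ay": 0,"az": 0,"claw": 0.3},
    {"dx": 0,"dy": 0,"dz": -0.004,"ax": 0,"ay": 0,"az": 0,"claw": 0.3},
    {"dx": 0,"dy": 0,"dz": -0.005,"ax": 0,"ay": 0,"az": 0,"claw": 0.3}
  ]
}}

```text
time_s: 19.27
ee_pos: [0.5541, -0.1984, 0.1861]
orientation: [0.5, -3.096, 0.003]
wrist_force: [-1.4, -5.0, -4.0]
opening: 0.0493
```

```bash
python3 - <<'E'
from h import *
r.read_camera('wrist')
o=r.get_obs();print(o['time_s'],o['ee_pos'],o['opening'],o['wrist_force'],o['torque'],o['joint_pos'].round(3))
E
```

```text
19.3167 [ 0.554143   -0.19836519  0.18625148] 0.049144555890422555 [-2.26907637 -5.40482984 -1.96435953] [-0.88625098  0.360741   -0.01726811] [-0.468  0.01   1.752 -0.005  1.383 -2.358]
```

Call:
{"fn": "step_arm", "kwargs": {
  "steps": [
    {"dx": 0.001,"dy": -0.001,"dz": 0,"ax": 0,"ay": 0,"az": 0,"claw": 0.3},
    {"dx": 0.001,"dy": -0.001,"dz": -0.002,"ax": 0,"ay": 0,"az": 0,"claw": 0.3},
    {"dx": 0.001,"dy": -0.001,"dz": -0.004,"ax": 0,"ay": 0,"az": 0,"claw": 0.3},
    {"dx": 0.001,"dy": -0.001,"dz": -0.006,"ax": 0,"ay": 0,"az": 0,"claw": 0.3}
  ]
}}

```text
time_s: 19.65
ee_pos: [0.5544, -0.1986, 0.1932]
orientation: [0.503, -3.098, 0.0]
wrist_force: [-1.4, -2.8, -1.6]
opening: 0.049
```

```bash
python3 - <<'E'
from h import *
r.read_camera('wrist')
o=r.get_obs();print(o['time_s'],o['ee_pos'],o['opening'],o['wrist_force'],o['torque'],o['joint_pos'].round(3))
E
```

```text
19.7 [ 0.55472629 -0.19859896  0.193902  ] 0.049076800038101796 [-1.53338592 -1.90214393 -1.83371168] [-0.37187882  0.33238376  0.00168465] [-4.690e-01  4.000e-03  1.745e+00 -2.000e-03  1.395e+00 -2.362e+00]
```

Rising freely at 11 mm with low force, so the cap is loose. I'll lift it straight up by another 75 mm.

Call:
{"fn": "step_arm", "kwargs": {
  "steps": [
    {"dx": 0,"dy": 0,"dz": -0.007,"ax": 0,"ay": 0,"az": 0,"claw": 0.3},
    {"dx": 0,"dy": 0,"dz": -0.014,"ax": 0,"ay": 0,"az": 0,"claw": 0.3},
    {"dx": 0,"dy": 0,"dz": -0.021,"ax": 0,"ay": 0,"az": 0,"claw": 0.3},
    {"dx": 0,"dy": 0,"dz": -0.03,"ax": 0,"ay": 0,"az": 0,"claw": 0.3},
    {"dx": 0,"dy": 0,"dz": -0.04,"ax": 0,"ay": 0,"az": 0,"claw": 0.3},
    {"dx": 0,"dy": 0,"dz": -0.052,"ax": 0,"ay": 0,"az": 0,"claw": 0.3},
    {"dx": 0,"dy": 0,"dz": -0.065,"ax": 0,"ay": 0,"az": 0,"claw": 0.3},
    {"dx": 0,"dy": 0,"dz": -0.08,"ax": 0,"ay": 0,"az": 0,"claw": 0.3},
    {"dx": 0,"dy": 0,"dz": -0.08,"ax": 0,"ay": 0,"az": 0,"claw": 0.3},
    {"dx": 0,"dy": 0,"dz": -0.08,"ax": 0,"ay": 0,"az": 0,"claw": 0.3}
  ]
}}

```text
time_s: 20.53
ee_pos: [0.5556, -0.1987, 0.2754]
orientation: [-0.504, 3.1, -0.003]
wrist_force: [-0.2, 0.1, -0.8]
opening: 0.049
```

Call:
{"fn": "step_arm", "kwargs": {
  "steps": [
    {"dx": 0,"dy": 0,"dz": 0,"ax": 0,"ay": 0,"az": 0,"claw": 0.3},
    {"dx": 0,"dy": 0,"dz": 0,"ax": 0,"ay": 0,"az": 0,"claw": 0.3},
    {"dx": 0,"dy": 0,"dz": 0,"ax": 0,"ay": 0,"az": 0,"claw": 0.3},
    {"dx": 0,"dy": 0,"dz": 0,"ax": 0,"ay": 0,"az": 0,"claw": 0.3}
  ]
}}

```text
time_s: 20.87
ee_pos: [0.5545, -0.1982, 0.2723]
orientation: [0.503, -3.097, -0.001]
wrist_force: [0.5, 0.4, -0.8]
opening: 0.0486
```

```bash
python3 - <<'E'
from h import *
o=r.get_obs();print(o['time_s'],o['ee_pos'],o['opening'],o['wrist_force'],o['torque'],o['qvel'].round(3))
save('scene','s6.png')
for n,z in(('tin',.11),('penpot',.09),('stapler',.045)): print(n,px2w('scene',r.masks_of('scene',n)[0]['pixel'],z/2).round(3))
E
```

```text
20.8667 [ 0.55453395 -0.19822787  0.27232942] 0.048638466741198226 [ 0.4786763   0.41190884 -0.7538552 ] [ 0.01653495 -0.00206546 -0.01819385] [ 0.    -0.002 -0.004  0.    -0.001  0.   ]
tin [0.768 0.089 0.055]
penpot [ 0.751 -0.068  0.045]
stapler [0.405 0.014 0.022]
```

View pics/s6.png

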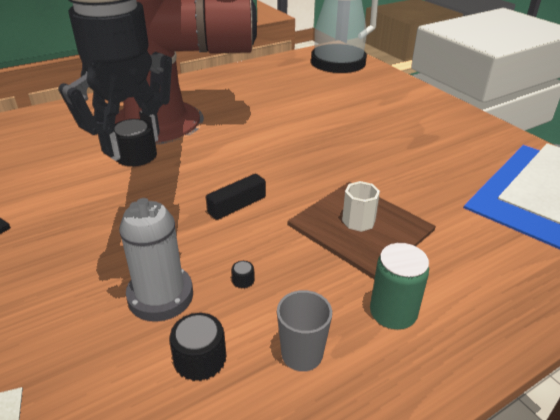

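The cap is in the gripper at (133,143), clear of the bare neck at (147,208). The cup stands mouth up on the board at (361,205), and the bystanders haven't moved. Handing in.

```bash
python3 -c "
from workcell import r
print(r.hand_in())"
```

```text
the job is handed in; nothing more can be done
None
```

The cup is standing mouth up on its board and the flask is open, with the cap held still in the gripper. The job was handed in at about 21 s of the 72 s allowed; it reports no verdict.

- **Cup:** I turned it over in two 90° grasps across its flats and let go of it. The last scene picture shows it mouth up on the board.
- **Cap:** Clockwise hit a hard stop at about 11°, where the torque reached 0.8 Nm, so I reversed. Anticlockwise ran freely to about 79°, and the cap then lifted off. Sideways force was about 5 N at the start of the lift, so I shifted about 1.5 mm before lifting further.
- **Last checks:** The gripper rose about 89 mm while holding the cap, which puts its rim about 9 cm above the shoulder. The fingers read 48.6 mm open and the joints were still. The tin, stapler and pen pot measured within about 7 mm of where they started.
- **What disagreed:** One wrist picture and pose reading, taken while the arm was still moving, were off by up to 15 mm. I waited for the arm to settle and used fresh readings. Before the second cup grasp the arm also dipped about 10 mm below its target for a moment, then recovered before the fingers closed.

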